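# Start the stirrer place under the beaker

### The arm

A 6-joint arm with a two-finger parallel gripper is mounted at the origin on the work surface. World frame = base frame: x ahead of the robot, y to its left, z up, the work surface at z = 0. Lengths are in m, angles in rad, forces in N, time in s.
With the tool pointing down it reaches from about 0.425 to 0.95 m from the base axis. Payload 3.5 kg.
Tool frame: the origin (TCP) lies where the fingers leave the gripper's body, on its centre line; the fingertips stand 73 mm ahead of it and the grasp point (between the pads) lies 54 mm ahead of it (nose_length is the distance from the TCP to the fingertips, in m); z points along the fingers, y is the line along which they close (so a half turn about z gives the same grasp; the last joint's range is limited). The gripper opens to 85 mm and grips with 20 to 120 N. Pads are 22 mm wide; open, the fingers measure 114 mm over their backs; the gripper's body (76 mm by 85 mm) begins 54 mm behind the grasp point. The pads swing forward as they close: fully open they stand 13 mm farther back than shut.
Start: joints at [1.171, 0.286, 1.577, -0, 1.279, -0.15], TCP at [0.167, 0.654, 0.304] pointing down, gripper open.
Joint ranges: [-2.77, 2.77], [-0.9, 2.22], [0.21, 2.48], [-1.53, 4.67], [0.24, 2.81], [-2.84, 2.84]. Speed limits (rad/s): [2.79, 2.79, 3.14, 3.14, 3.14, 3.14].

### API

Orientations are given as a rotation vector (axis times angle).
In Python, from station import sense, get_image, calibration, hand_in, regions_of, mark_of, nose_length gives the robot as it stands. The module is installed in compiled form; this text tells all that it offers.
- The arm moves only by the tool jog_arm, never from a script. Its argument "increments" is a list of rows, each a list of 5 numbers: the shift along the world's x, y, z in m, then the turn about the world's z in rad, then the gripper command: -1 is fully open, 1 is shut, values between are in proportion. In form: [[tx, ty, tz, twist, grip], ...]. A call has 1 to 8 rows; each row shifts and turns the commanded pose from where the row before left it; what a row does not reach is not made up. A row lasts 1/12 s, in which the tool goes at most 41.7 mm and 7.16 degrees, less where a joint would pass 70% of its speed; a pose out of reach is approached as far as the arm can. A call is refused whole if a number of a shift passes 0.0417 or a number of a turn 0.125, either way. A call with a gripper value outside its range is refused whole. The fingers move at their own pace and stop on an object; "newtons" is the grip in N (left out, the last holds). Time passes only in rows, so rows that do not move let the fingers close. It gives the time, the measured TCP pose, the force, the opening and the grip force at its end, in the units of the state.
- sense(): the state, without advancing time (a new reading comes with each control period).
- get_image(name): name is "scene" or "top" or "wrist"; returns the picture (400x640x3 uint8, red, green, blue); there is no depth.
- calibration(name): a dict with "intrinsics" (3x3 intrinsics, pixels), "R" (3x3) and "t" (3): a world point X has camera coordinates R X + t; the wrist camera has in their place "T_tool_cam" (4x4, takes a point from camera to tool coordinates, whose origin is the TCP and whose axes are the flange's). Camera axes: x right, y down, z forward; pixel columns grow to the right and rows downward; lengths in m; the calibration is good to about 2 mm. A picture is of the moment at which its call begins: read the wrist's pose just before it. calibration takes no time and is no camera call.
- hand_in(): hands the job in; it is judged then, once.
Trained networks look in the newest picture that a camera, given by its name, has taken for a name from the list of things; names that differ only in an ending like _2 or _b are one class to them, and where a whole thing is asked for, a point or a joint stands for the part that bears it (a point fixed in the world has none). Each returns a list of dicts, best first, with "score" (0 to 1); they miss things now and then, are a little off and sometimes report something else, mostly with a low value. They report only what shows in the picture. A call takes as long as a camera call. They do not tell look-alikes from the thing itself.
- regions_of(label, camera): "pixels" (400x640 bool, what is visible of it) and "xy" ([column, row] as shares, 0 to 1, of the picture: columns of its width, rows of its height, amid what is visible of it).
- mark_of(label, camera): "xy" ([column, row] as shares, 0 to 1, of the picture: columns of its width, rows of its height: a listed point, or the origin of a listed thing).
The state is a dict: "time": time; "q": joint angles; "qvel": joint speeds; "joint_torque": joint torques, N m; "position": TCP position; "eef_rot": TCP orientation; "wrist_force": force on the tool from outside, world axes, zero at the start; "ft_torque": the same for the moment, N m; "opening": finger opening in m; "gripper_force": force on a finger pad.
Only numpy, scipy, OpenCV 4.12 (cv2) and the standard library are available. Lean on these libraries where they do the work, as an engineer would, in place of code of your own. Each camera call takes 0.05 s, during which the arm holds its last target. There are 200 camera calls.

### The job

Before the glassware is filled, try the stirrer under the open straight-sided beaker: with the fingertips, gently press the key directly in front of the plate the beaker stands on all the way down, and keep it down for two full seconds. Then let the key come up again and withdraw. Do not press the other two keys, and leave the glassware and everything else where it stands.

Things in the scene. Friction and masses are not known exactly. Their poses are not given: they have to be found in the camera images.
- stirrer: bench stirrer with three places, a fixed white box 270 mm deep (its x) x 400 mm wide (its y), top 55 mm above the bench; origin at the centre of its underside, z up, its front (key side) faces its own -x, roughly towards the robot; its place and yaw (within 0.4 rad) vary. Along its front edge are three like black keys, and behind each key (140 mm along its +x) a round steel plate, each key starting the plate straight behind it
- plate_left (a point): top centre of the round plate at +y of the stirrer's frame, the robot's left: 110 mm across, 6 mm thick, its top 61 mm above the bench; neighbouring plates are 125 mm apart. One vessel stands on it, within 8 mm of its centre; which one varies
- plate_middle (a point): top centre of the round plate in the middle: 110 mm across, 6 mm thick, its top 61 mm above the bench; neighbouring plates are 125 mm apart. One vessel stands on it, within 8 mm of its centre; which one varies
- plate_right (a point): top centre of the round plate at -y of the stirrer's frame, the robot's right: 110 mm across, 6 mm thick, its top 61 mm above the bench; neighbouring plates are 125 mm apart. One vessel stands on it, within 8 mm of its centre; which one varies
- key_left_top (a point): centre of the top face of the key at +y of the stirrer's frame, the robot's left, in front of plate_left: an upright round black push key, 30 mm across, top about 79 mm above the bench when up, in a grey collar 46 mm across whose top is 12 mm lower than the key top
- key_left (a joint): travel of that key straight down, m: 0 up, 0.008 fully down. A spring returns it: it begins to give at about 1.5 N, and 5 N holds it fully down; fully down it still stands about 4 mm proud of its collar
- key_middle_top (a point): centre of the top face of the key in the middle, in front of plate_middle: an upright round black push key, 30 mm across, top about 79 mm above the bench when up, in a grey collar 46 mm across whose top is 12 mm lower than the key top
- key_middle (a joint): travel of that key straight down, m: 0 up, 0.008 fully down. A spring returns it: it begins to give at about 1.5 N, and 5 N holds it fully down; fully down it still stands about 4 mm proud of its collar
- key_right_top (a point): centre of the top face of the key at -y of the stirrer's frame, the robot's right, in front of plate_right: an upright round black push key, 30 mm across, top about 79 mm above the bench when up, in a grey collar 46 mm across whose top is 12 mm lower than the key top
- key_right (a joint): travel of that key straight down, m: 0 up, 0.008 fully down. A spring returns it: it begins to give at about 1.5 N, and 5 N holds it fully down; fully down it still stands about 4 mm proud of its collar
- beaker: empty glass beaker: straight-sided, wide open, with a small spout; 72 mm across, 95 mm tall, a white stir bar lying in it; loose, standing on one of the plates; origin at the centre of its underside
- flask: empty conical glass flask: 82 mm across at the foot, narrowing to a 32 mm neck, 134 mm tall, a white stir bar lying in it; loose, on another plate; origin at the centre of its underside
- bottle: glass bottle with narrow neck and white screw cap, 64 mm across, about 130 mm tall; loose, on the third plate; origin at the centre of its underside
- dish: shallow round glass dish, 90 mm across, 16 mm high, loose on the bench to the left of the stirrer; origin at the centre of its underside
- spatula: thin flat steel laboratory spatula, 170 mm long along its own x, 4 mm thick, 6 mm wide with 10 and 14 mm ends, loose, lying on the bench to the right of the stirrer; origin near its middle, on its underside
There are look-alikes about, which are no part of the job. What is meant by the spatula is not brown, and is the larger of those in its own colour. Of the things like the dish, leave any that is pink; of the rest the larger one is meant.

How it is judged:
On the way, in this order (a step that is already met when the one before it is completed fails the run):
1. the key in front of the beaker's plate is pressed at least 5 of its 8 mm and kept down for 2 s (((horizontal distance between beaker and plate_left below 0.045 m and value of joint key_left above 0.005 m) or (horizontal distance between beaker and plate_middle below 0.045 m and value of joint key_middle above 0.005 m) or (horizontal distance between beaker and plate_right below 0.045 m and value of joint key_right above 0.005 m))), for 1.9 s.
2. that key is let up again (value of joint each of key_left, key_middle, key_right below 0.0015 m), for 0.2 s.
At the end, for the whole second after the job is handed in: all three keys are up (within 1.5 mm), the beaker still stands on its plate, the three vessels are upright and within 10 mm, the dish and the spatula within 15 mm, of where they began, all at rest (all of step 2 and (horizontal distance between beaker and plate_left below 0.045 m or horizontal distance between beaker and plate_middle below 0.045 m or horizontal distance between beaker and plate_right below 0.045 m) and distance of each of beaker, flask, bottle from where it was at the start of the episode below 0.01 m and distance of each of dish, spatula from where it was at the start of the episode below 0.015 m and linear speed of each of beaker, flask, bottle, dish, spatula below 0.02 m/s and angle between each of beaker, flask, bottle's own z axis and vertical below 0.1 rad); the robot touches nothing.
It fails at once if a key other than the beaker's is pressed (more than 2 mm) ((horizontal distance between beaker and plate_left below 0.045 m and value of joint any of key_middle, key_right above 0.002 m) or (horizontal distance between beaker and plate_middle below 0.045 m and value of joint any of key_left, key_right above 0.002 m) or (horizontal distance between beaker and plate_right below 0.045 m and value of joint any of key_left, key_middle above 0.002 m)).
It fails at once if the stirrer or a key is pressed hard (more than 25 N) (contact force between any of the fingers, the arm and stirrer above 25 N).
It fails at once if a vessel is moved more than 10 mm, lifted or tipped (distance of any of beaker, flask, bottle from where it was at the start of the episode above 0.01 m or angle between any of beaker, flask, bottle's own z axis and vertical above 0.15 rad).
It fails at once if the dish or the spatula is moved more than 15 mm (distance of any of dish, spatula from where it was at the start of the episode above 0.015 m).
It also fails if it takes over 48 s, if anything falls off the work surface, if the arm or the gripper's body presses on something with over 40 N, if the wrist force passes 120 N, or if a joint passes its speed limit or range.

## Working session

There is one attempt and no reset: what is moved stays moved. The work goes in short steps, Python scripts to look and compute and a tool call to move; the robot and the scene stay as the last step left them, time stands still between calls to the robot, and variables do not carry over. Pictures are saved under pics/ and viewed, at most 10 in all, crops included, and the job is handed in when it is done.

Besides the shell and the picture viewer there is one more tool, called after "Call:" as name([rows], argument=value, ...), one row to a line, values as JSON. jog_arm: Moves the arm, as the interface text tells. Its arguments: {"type":"object","properties":{"increments":{"type":"array"},"newtons":{"type":"number"}},"required":["increments"]}

```bash
mkdir -p pics
cat > h.py <<'E'
import numpy as np, cv2
from station import *
def ray(cam,xy,z):
    c=calibration(cam);K,R,t=map(np.array,(c["intrinsics"],c["R"],c["t"]))
    d=R.T@np.linalg.inv(K)@np.array([xy[0]*640,xy[1]*400,1]);o=-R.T@t
    return o+d*(z-o[2])/d[2]
E
python3 - <<'E'
from h import *
np.set_printoptions(precision=4,suppress=True)
for cam in("top","scene"):
    im=get_image(cam);cv2.imwrite(f"pics/{cam}1.png",im[:,:,::-1])
    for l,z in(("key_left_top",.079),("key_middle_top",.079),("key_right_top",.079),("plate_left",.061),("plate_middle",.061),("plate_right",.061),("beaker",.061),("flask",.061),("bottle",.061)):
        for m in mark_of(l,cam)[:3]: print(cam,l,round(m["score"],2),np.array(m["xy"])*[640,400],ray(cam,m["xy"],z))
s=sense();print(s["time"],s["position"],s["eef_rot"],s["opening"],nose_length() if callable(nose_length) else nose_length)
E
```

```text
top key_left_top 0.49 [271.424 232.   ] [0.5479 0.1138 0.079 ]
top key_left_top 0.3 [326.976 254.08 ] [ 0.5088 -0.0144  0.079 ]
top key_middle_top 0.44 [295.808 174.8  ] [0.6844 0.0719 0.079 ]
top key_middle_top 0.42 [325.696 251.6  ] [ 0.5141 -0.0111  0.079 ]
top key_middle_top 0.28 [351.488 195.4  ] [ 0.6464 -0.059   0.079 ]
top key_right_top 0.57 [379.2 274.4] [ 0.4737 -0.1324  0.079 ]
top plate_left 0.94 [298.816 177.   ] [0.6844 0.066  0.061 ]
top plate_middle 0.61 [351.616 196.8  ] [ 0.6472 -0.0601  0.061 ]
top plate_middle 0.22 [273.92 230.8 ] [0.5537 0.1107 0.061 ]
top beaker 0.95 [299.712 181.4  ] [0.6741 0.0629 0.061 ]
top flask 0.6 [397.504 216.68 ] [ 0.6092 -0.1681  0.061 ]
top bottle 0.86 [353.6 194. ] [ 0.6542 -0.0642  0.061 ]
top bottle 0.42 [298.624 180.48 ] [0.6761 0.0657 0.061 ]
scene key_middle_top 0.67 [307.2  172.92] [ 0.5175 -0.0087  0.079 ]
scene key_right_top 0.44 [256.192 183.88 ] [ 0.4751 -0.1318  0.079 ]
scene plate_left 0.75 [371.328 202.2  ] [0.6843 0.0578 0.061 ]
scene plate_left 0.45 [322.112 222.92 ] [ 0.6661 -0.0759  0.061 ]
scene plate_middle 0.62 [321.984 214.68 ] [ 0.6451 -0.0601  0.061 ]
scene plate_right 0.85 [273.408 228.92 ] [ 0.614  -0.1717  0.061 ]
scene beaker 0.71 [371.2 200.2] [0.679  0.0624 0.061 ]
scene flask 0.61 [273.408 229.   ] [ 0.6142 -0.1718  0.061 ]
scene bottle 0.74 [330.304 215.72 ] [ 0.6596 -0.0472  0.061 ]
1.0 [0.1668 0.6541 0.304 ] [0.3914 3.1171 0.0001] 0.08558719201882925 0.0726
```

View pics/top1.png

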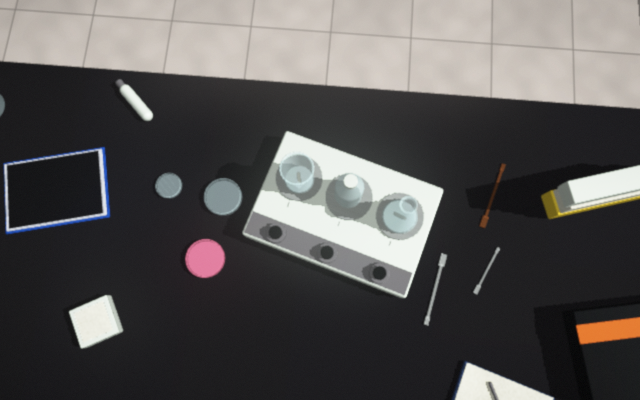

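View pics/scene1.png

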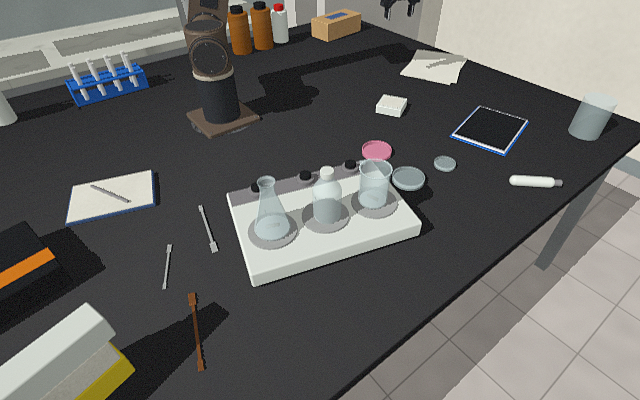

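The top view shows the beaker on the left plate (299,175), the bottle in the middle and the flask on the right. The key to press is the left one at (275,232); the scene view shows it at (350,164). I'll refine its position from the dark key blobs.

Run:
```python
from h import *
from scipy.optimize import least_squares
np.set_printoptions(precision=4,suppress=True)
im=cv2.imread("pics/top1.png");P=[]
for u,v in((275,232),(327,253),(379,272)):
    g=im[v-14:v+15,u-14:u+15].max(2); m=(g<55).astype(np.uint8)
    n,l,st,c=cv2.connectedComponentsWithStats(m)
    k=min(range(1,n),key=lambda i:np.hypot(*(c[i]-14))if st[i,4]>20 else 99)
    px=c[k]+[u-14,v-14]; p=ray("top",(px+.5)/[640,400],.079);P.append(p[:2]);print(px,st[k],p)
f=lambda s:np.concatenate([[s[0]-np.sin(s[2])*d,s[1]+np.cos(s[2])*d]-p for d,p in zip((.125,0,-.125),P)])
s=least_squares(f,[.51,0,-.3]).x;print(s,f(s),"left",s[0]-np.sin(s[2])*.125,s[1]+np.cos(s[2])*.125)
big=cv2.resize(np.vstack([im[205:295,240:410]]),None,fx=4,fy=4);cv2.imwrite("pics/c1.png",big)
im=cv2.imread("pics/scene1.png")
m=(im[155:173,340:362].max(2)<60).astype(np.uint8)
n,l,st,c=cv2.connectedComponentsWithStats(m);print(st,c+[340,155])
c=calibration("scene");K,R,t=map(np.array,(c["intrinsics"],c["R"],c["t"]))
for z in(.079,.067):
    q=K@(R@np.array([s[0]-np.sin(s[2])*.125,s[1]+np.cos(s[2])*.125,z])+t);print(q/q[2])
```

```text
[274.1163 232.0465] [ 8  9 11 11 86] [0.5473 0.1065 0.079 ]
[323.9524 254.4286] [ 8 13  8  6 21] [ 0.5065 -0.0089  0.079 ]
[378.6923 272.5043] [  8   9  13  12 117] [ 0.4767 -0.1322  0.079 ]
[ 0.5102 -0.0116 -0.2875] [-0.0017  0.0018  0.0037 -0.0026 -0.002   0.0008] left 0.5456000878306428 0.10831754720516124
[[  0   0  22  18 220]
 [  0   0  22  14 176]] [[350.9182 165.5955]
 [349.9773 160.8807]]
[349.6133 160.9499   1.    ]
[349.4403 164.6226   1.    ]
```

View pics/c1.png

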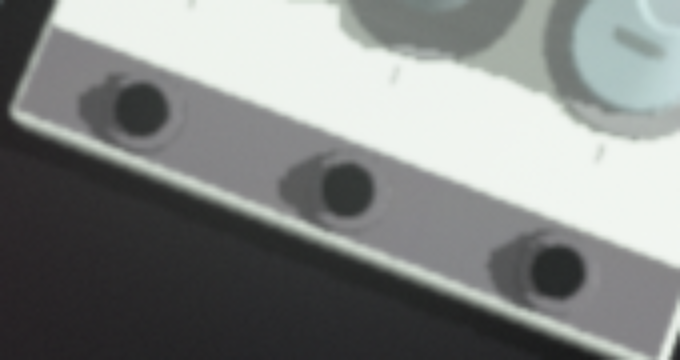

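The enlarged crop puts the key tops at about (275.0,232.0), (326.8,252.5) and (379.3,273.0) in the full picture.

Run:
```python
from h import *
c=calibration("scene");K,R,t=map(np.array,(c["intrinsics"],c["R"],c["t"]))
for px in((275,232),(326.8,252.5),(379.2,273)):
    p=ray("top",np.array(px)/[640,400],.079); q=K@(R@p+t);print(p,q[:2]/q[2])
im=cv2.imread("pics/scene1.png");cv2.imwrite("pics/c2.png",cv2.resize(im[140:220,240:380],None,fx=5,fy=5))
s=sense();from scipy.spatial.transform import Rotation as Ro;print(Ro.from_rotvec(s["eef_rot"]).as_matrix())
```

```text
[0.54859394 0.10577775 0.079     ] [349.62431589 161.84439995]
[ 0.51226543 -0.01368225  0.079     ] [304.38078342 172.66859219]
[ 0.47671686 -0.13224686  0.079     ] [256.37262834 184.28419894]
[[-9.68957506e-01  2.47227328e-01  1.86547955e-05]
 [ 2.47227329e-01  9.68957505e-01  3.01893891e-05]
 [-1.06120621e-05  3.38642104e-05 -9.99999999e-01]]
```

View pics/c2.png

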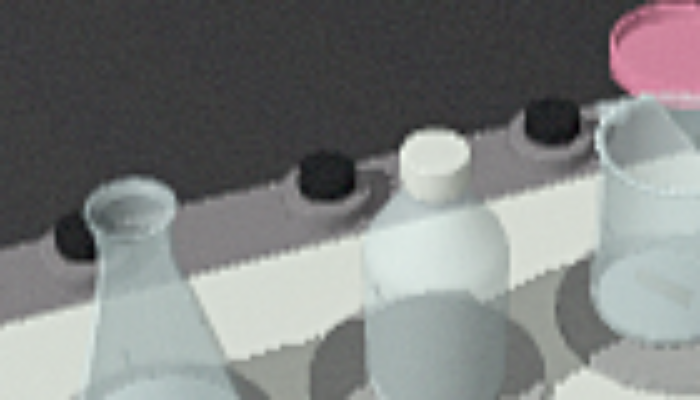

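The two views agree on the left key top: (0.549, 0.106, 0.079). The tool's y axis already lines up with the stirrer, so no turn is needed. I'll move over the key, closing the fingers on the way.

Call:
jog_arm([
  [0.02, -0.028, 0, 0, 1],
  [0.02, -0.028, 0, 0, 1],
  [0.02, -0.028, 0, 0, 1],
  [0.02, -0.028, 0, 0, 1],
  [0.02, -0.028, 0, 0, 1],
  [0.02, -0.028, 0, 0, 1],
  [0.02, -0.028, 0, 0, 1],
  [0.02, -0.028, 0, 0, 1],
], newtons=20)

```text
time: 1.67
position: [0.3275, 0.4286, 0.3042]
eef_rot: [0.391, 3.117, 0.001]
wrist_force: [0.7, 1.0, -0.6]
opening: 0.0002
gripper_force: 0.0
```

Call:
jog_arm([
  [0.02, -0.028, 0, 0, 1],
  [0.02, -0.028, 0, 0, 1],
  [0.02, -0.028, 0, 0, 1],
  [0.02, -0.028, 0, 0, 1],
  [0.02, -0.028, 0, 0, 1],
  [0.02, -0.028, 0, 0, 1],
  [0.02, -0.028, 0, 0, 1],
  [0.02, -0.028, 0, 0, 1],
])

```text
time: 2.33
position: [0.4875, 0.2045, 0.3043]
eef_rot: [0.392, 3.116, 0.001]
wrist_force: [0.7, 0.1, -0.5]
opening: -0.0001
gripper_force: 0.0
```

Call:
jog_arm([
  [0.02, -0.028, 0, 0, 1],
  [0.02, -0.028, 0, 0, 1],
  [0.02, -0.028, 0, 0, 1],
  [0.002, -0.016, 0, 0, 1],
  [0, 0, 0, 0, 1],
  [0, 0, 0, 0, 1],
  [0, 0, 0, 0, 1],
])

```text
time: 2.92
position: [0.5485, 0.1066, 0.3039]
eef_rot: [-0.391, -3.117, -0.001]
wrist_force: [0.0, 0.5, 0.2]
opening: 0.0002
gripper_force: 0.0
```

Call:
jog_arm([
  [0, 0, -0.02, 0, 1],
  [0, 0, -0.02, 0, 1],
  [0, 0, -0.02, 0, 1],
  [0, 0, -0.02, 0, 1],
  [0, 0, -0.02, 0, 1],
  [0, 0, -0.02, 0, 1],
  [0, 0, -0.015, 0, 1],
  [0, 0, 0, 0, 1],
])

```text
time: 3.58
position: [0.546, 0.1075, 0.1652]
eef_rot: [-0.387, -3.11, 0.001]
wrist_force: [-0.0, 0.1, -0.6]
opening: 0.0003
gripper_force: 0.0
```

Run:
```python
from h import *
s=sense();print(s["position"],s["wrist_force"],nose_length() if callable(nose_length) else nose_length)
a=get_image("scene")[120:200,300:400];b=get_image("wrist")
cv2.imwrite("pics/c3.png",np.hstack([cv2.resize(a,(500,400)),cv2.resize(b[:,170:470],(300,400))])[:,:,::-1])
```

```text
[0.54599347 0.10752901 0.1651723 ] [-0.04567407  0.06469144 -0.61418057] 0.0726
```

View pics/c3.png

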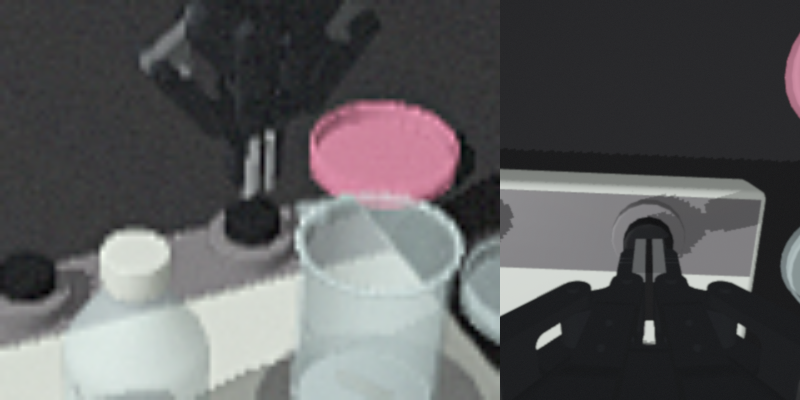

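Both views show the closed fingertips just above the left key and centred on it (scene crop 255,200; wrist crop 648,235). Next is a slow descent.

Call:
jog_arm([
  [0.001, 0, -0.003, 0, 1],
  [0.001, -0.001, -0.003, 0, 1],
  [0, 0, -0.003, 0, 1],
  [0, 0, -0.002, 0, 1],
  [0, 0, -0.001, 0, 1],
  [0, 0, 0, 0, 1],
])

```text
time: 4.18
position: [0.5507, 0.105, 0.1567]
eef_rot: [-0.392, -3.117, 0.0]
wrist_force: [0.3, -1.6, -1.0]
opening: 0.0002
gripper_force: 0.0
```

Call:
jog_arm([
  [0, 0, -0.001, 0, 1],
  [0, 0, -0.001, 0, 1],
  [0, 0, 0, 0, 1],
])

```text
time: 4.43
position: [0.5507, 0.105, 0.1547]
eef_rot: [-0.391, -3.117, 0.0]
wrist_force: [0.1, -0.2, -0.2]
opening: -0.0
gripper_force: 0.0
```

Call:
jog_arm([
  [0, 0, -0.001, 0, 1],
  [0, 0, -0.001, 0, 1],
  [0, 0, -0.001, 0, 1],
  [0, 0, 0, 0, 1],
])

```text
time: 4.77
position: [0.5508, 0.105, 0.1518]
eef_rot: [-0.391, -3.117, -0.0]
wrist_force: [-0.7, -0.1, -0.7]
opening: 0.0001
gripper_force: 0.0
```

Call:
jog_arm([
  [0, 0, -0.001, 0, 1],
  [0, 0, -0.001, 0, 1],
  [0, 0, 0, 0, 1],
])

```text
time: 5.02
position: [0.5509, 0.1051, 0.15]
eef_rot: [0.391, 3.117, 0.0]
wrist_force: [-0.9, 0.0, 3.3]
opening: 0.0004
gripper_force: 1.0
```

Call:
jog_arm([
  [0, 0, -0.001, 0, 1],
  [0, 0, -0.001, 0, 1],
  [0, 0, -0.001, 0, 1],
  [0, 0, -0.001, 0, 1],
  [0, 0, 0, 0, 1],
])

```text
time: 5.43
position: [0.5509, 0.105, 0.146]
eef_rot: [0.391, 3.117, 0.0]
wrist_force: [-0.7, -0.2, 4.6]
opening: 0.0001
gripper_force: 1.9
```

Call:
jog_arm([
  [0, 0, -0.001, 0, 1],
  [0, 0, -0.001, 0, 1],
  [0, 0, 0, 0, 1],
])

```text
time: 5.68
position: [0.5509, 0.1051, 0.144]
eef_rot: [0.391, 3.117, 0.0]
wrist_force: [-1.4, 0.4, 4.2]
opening: -0.0001
gripper_force: 2.3
```

Call:
jog_arm([
  [0, 0, -0.0005, 0, 1],
  [0, 0, -0.0005, 0, 1],
  [0, 0, 0, 0, 1],
])

```text
time: 5.93
position: [0.551, 0.1051, 0.1437]
eef_rot: [-0.391, -3.117, 0.0]
wrist_force: [-3.6, -0.0, 7.8]
opening: -0.0003
gripper_force: 3.7
```

Call:
jog_arm([
  [0, 0, -0.0005, 0, 1],
  [0, 0, 0, 0, 1],
])

```text
time: 6.1
position: [0.551, 0.1051, 0.1436]
eef_rot: [-0.391, -3.117, 0.0]
wrist_force: [-4.0, -0.6, 10.0]
opening: 0.0001
gripper_force: 4.8
```

The key has bottomed out at about 10 N. I'll hold it there for over 2 s.

Call:
jog_arm([
  [0, 0, 0, 0, 1],
  [0, 0, 0, 0, 1],
  [0, 0, 0, 0, 1],
  [0, 0, 0, 0, 1],
  [0, 0, 0, 0, 1],
  [0, 0, 0, 0, 1],
  [0, 0, 0, 0, 1],
  [0, 0, 0, 0, 1],
])

```text
time: 6.77
position: [0.551, 0.1051, 0.1436]
eef_rot: [-0.391, -3.117, 0.0]
wrist_force: [-3.9, 0.5, 8.6]
opening: 0.0001
gripper_force: 4.7
```

Call:
jog_arm([
  [0, 0, 0, 0, 1],
  [0, 0, 0, 0, 1],
  [0, 0, 0, 0, 1],
  [0, 0, 0, 0, 1],
  [0, 0, 0, 0, 1],
  [0, 0, 0, 0, 1],
  [0, 0, 0, 0, 1],
  [0, 0, 0, 0, 1],
])

```text
time: 7.43
position: [0.551, 0.1051, 0.1436]
eef_rot: [-0.391, -3.117, 0.0]
wrist_force: [-3.1, -0.6, 9.2]
opening: -0.0002
gripper_force: 4.7
```

Call:
jog_arm([
  [0, 0, 0, 0, 1],
  [0, 0, 0, 0, 1],
  [0, 0, 0, 0, 1],
  [0, 0, 0, 0, 1],
  [0, 0, 0, 0, 1],
  [0, 0, 0, 0, 1],
  [0, 0, 0, 0, 1],
  [0, 0, 0, 0, 1],
])

```text
time: 8.1
position: [0.551, 0.1051, 0.1436]
eef_rot: [-0.391, -3.117, 0.0]
wrist_force: [-4.0, -0.5, 9.6]
opening: 0.0002
gripper_force: 4.7
```

Call:
jog_arm([
  [0, 0, 0, 0, 1],
  [0, 0, 0, 0, 1],
  [0, 0, 0, 0, 1],
  [0, 0, 0, 0, 1],
  [0, 0, 0, 0, 1],
  [0, 0, 0, 0, 1],
  [0, 0, 0, 0, 1],
  [0, 0, 0, 0, 1],
])

```text
time: 8.77
position: [0.551, 0.1051, 0.1436]
eef_rot: [-0.391, -3.117, 0.0]
wrist_force: [-3.5, 0.3, 9.4]
opening: 0.0001
gripper_force: 4.7
```

Call:
jog_arm([
  [0, 0, 0.002, 0, 1],
  [0, 0, 0.003, 0, 1],
  [0, 0, 0.004, 0, 1],
  [0, 0, 0.006, 0, 1],
  [0, 0, 0.01, 0, 1],
  [0, 0, 0.02, 0, 1],
  [0, 0, 0.02, 0, 1],
  [0, 0, 0.02, 0, 1],
])

```text
time: 9.43
position: [0.5505, 0.105, 0.2282]
eef_rot: [-0.391, -3.116, 0.0]
wrist_force: [0.1, -0.3, -0.3]
opening: -0.0
gripper_force: 0.0
```

Call:
jog_arm([
  [0, 0, 0.02, 0, 1],
  [0, 0, 0.02, 0, 1],
  [0, 0, 0.02, 0, 1],
  [0, 0, 0, 0, 1],
  [0, 0, 0, 0, 1],
  [0, 0, 0, 0, 1],
  [0, 0, 0, 0, 1],
  [0, 0, 0, 0, 1],
])

```text
time: 10.1
position: [0.5501, 0.105, 0.2856]
eef_rot: [-0.391, -3.114, 0.001]
wrist_force: [0.4, -0.6, 0.0]
opening: -0.0001
gripper_force: 0.0
```

Run:
```python
from h import *
a=get_image("scene")[130:250,220:420];cv2.imwrite("pics/c4.png",cv2.resize(a,(800,480))[:,:,::-1])
```

```text
(no output)
```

View pics/c4.png

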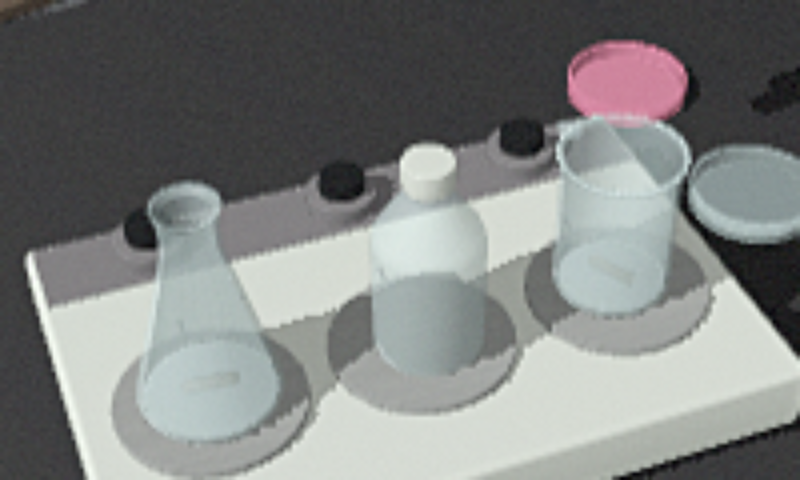

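The left key is up again (crop 522,137), the glassware stands where it was, and the arm is clear.

```bash
python3 -c "
from station import *
print(hand_in())"
```

```text
the job is handed in; nothing more can be done
None
```

I pressed the left key, in front of the beaker's plate, all the way down at about 10 N and held it for over 2.5 s; it came back up, nothing else moved in the final picture, and the job is handed in (no verdict was returned).

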